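Push the cover plate out over the mirror

ROBOT

A 7-joint arm with a two-finger parallel gripper is mounted at the origin on the work surface. World frame = base frame: x ahead of the robot, y to its left, z up, the work surface at z = 0. Lengths are in m, angles in rad, forces in N, time in s.
With the tool pointing down it reaches from about 0.4 to 0.85 m from the base axis. Payload 4.5 kg.
Tool frame: the origin (TCP) lies on the centre line of the jaws, within the pads' length; the fingertips stand 14 mm ahead of it and the grasp point (between the pads) lies 5 mm behind it; y points along the fingers, z is the direction in which the jaws open and shut, and the axes are right-handed (so a half turn about y gives the same grasp; the last joint's range is limited). The gripper opens to 88 mm and grips with 3 to 60 N. Pads are 18 mm wide; open, the fingers measure 123 mm over their backs; the gripper's body (75 mm by 187 mm) begins 45 mm behind the grasp point.
Start: joints at [1.344, 0.689, -0.195, 1.565, 0.157, 0.902, -0.215], TCP at [0.161, -0.604, 0.253] pointing down, gripper open.
Joint ranges: [-3.01, 3.01], [-0.46, 2.08], [-1.47, 1.51], [0.13, 2.56], [-1, 4.14], [0.04, 2.09], [-2.66, 2.66]. Speed limits (rad/s): [2.57, 2.57, 3.14, 3.14, 3.14, 3.14, 3.14].

INTERFACE

Orientations are given as a unit quaternion [x, y, z, w].
In Python, from plant import get_state, imaging, job gives the robot as it stands.
- The arm moves only by the tool send_rows, never from a script. Its argument "motion" is a list that holds one entry, the list of rows, each a list of 7 numbers: the turn, a rotation vector about the tool's x, y, z scaled (see below), then the shift along the tool's x, y, z scaled (see below), then the gripper's target within -1 to 1 (shut at 1, half-way at 0, fully open at -1). In form: [[[rx, ry, rz, tx, ty, tz, gripper], ...]]. A call has exactly 5 rows; each row shifts and turns the commanded pose from where the row before left it, along the tool's axes as they then stand; what a row does not reach is not made up. The controller multiplies each number of a shift by 0.02 m and each number of a turn by 0.08 rad. A row lasts 1/12 s, in which the tool goes at most 41.7 mm and 7.16 degrees, less where a joint would pass 70% of its speed; a pose out of reach is approached as far as the arm can. A call with a number of a shift or a turn outside -1 to 1 is refused whole. A call with a gripper value outside its range is refused whole. The fingers move at their own pace and stop on an object; "force" is the grip in N (left out, the last holds). Time passes only in rows, so rows that do not move let the fingers close, or fill a call up. It gives the time, the measured TCP pose, the force and the opening at its end, in the units of the state.
- get_state(): the state, without advancing time (a new reading comes with each control period).
- imaging.snapshot(name): name is "side" or "top"; returns a dict with "img" (384x512x3 uint8, red, green, blue), "camera_matrix" (3x3 intrinsics, pixels), "dist_coeffs" ([k1, k2, p1, p2, k3] as OpenCV has them; the pictures are not rectified), "R" (3x3) and "t" (3): a world point X has camera coordinates R X + t. Camera axes: x right, y down, z forward; pixel columns grow to the right and rows downward; lengths in m; the calibration is good to about 2 mm. A picture is of the moment at which its call begins. There is no depth.
- job.finish_job(): hands the job in, once; it reports no verdict.
The state is a dict: "clock": time; "q": joint angles; "qd": joint speeds; "joint_torque": joint torques, N m; "tool_pos": TCP position; "eef_rot": TCP orientation; "contact_force": force on the tool from outside, world axes, zero at the start; "moment": the same for the moment, N m; "opening": opening from 0.0 (shut) to 1.0 (fully open).
Only numpy, scipy, OpenCV 4.12 (cv2) and the standard library are available. Lean on these libraries where they do the work, as an engineer would, in place of code of your own. Each camera call takes 0.05 s, during which the arm holds its last target.

TASK

On the draining table a flat steel cover plate lies a little askew on a raised ledge. Without picking it up, first push it back until its long side lies against the fence along the far side of the ledge, then push it along the fence towards the end where the tilted inspection mirror stands, until about 40 mm of it sticks out past that end of the ledge, so that its edge can be checked. Leave it lying flat and straight against the fence, and do not disturb the parts standing around.

Things in the scene. Friction and masses are not known exactly. Their poses are not given: they have to be found in the camera images.
- ledge: Fixed raised ledge of grey-painted steel, 150 mm deep (its x), 320 mm long (its y), its flat top 50 mm above the table. Origin on the table under its centre; z up; x points away from the robot to the fence side, y along the ledge; its ends are at y = -160 and +160 mm. A straight fence, 10 mm thick, rises 14 mm above the top along the whole far side: its inner face is at x = +65 mm. The other long side and both ends are open. It does not move.
- plate: Loose steel cover plate, 70 mm (its x) by 150 mm (its y) by 8 mm thick, 0.4 to 0.6 kg, lying on the ledge, long side along it but askew by up to 0.12 rad, far side 20 to 32 mm from the fence at its middle. Origin at the centre of its underside, x roughly towards the fence. Slides with dry friction (a few newtons); if it binds askew at the fence, push nearer the end that lags behind.
- plate_left_end (a point): Middle of the plate's end at its +y (left) side, 75 mm from the plate's centre, half way up its thickness.
- plate_right_end (a point): Middle of the plate's end at its -y (right) side, 75 mm from the plate's centre, half way up its thickness.
- plate_far_left (a point): Corner of the plate on its fence side (+x) at its +y end, half way up its thickness.
- plate_far_right (a point): Corner of the plate on its fence side (+x) at its -y end, half way up its thickness.
- mirror: Fixed inspection mirror: a bright tilted rectangular sheet on a dark base 80 by 66 mm, under 45 mm high, on the table just past one end of the ledge (left or right, it varies); about 215 mm from the ledge's centre. It marks the end over which the plate must stick out; the plate passes above it. Origin at the centre of its underside.
- drip_cup: Fixed round open steel cup, 68 mm across and 35 mm high, on the table just past the other end of the ledge. Origin at the centre of its underside.
- ring_gear: Bystander, leave alone: dark steel ring 84 mm across, 42 mm high, with small teeth inside; stands in front of the ledge. Origin at the centre of its underside.
- sprocket: Bystander, leave alone: flat toothed wheel about 88 mm across, 22 mm high with its hub, in front of the ledge. Origin at the centre of its underside.
- bearing: Bystander, leave alone: small steel ring 52 mm across, 16 mm high, in front of the ledge. Origin at the centre of its underside.
- tall_ring: Bystander, leave alone: dark steel ring 100 mm across, 60 mm high, beyond the fence. Origin at the centre of its underside.
- studded_flange: Bystander, leave alone: round flange 110 mm across with six upright studs, 44 mm high in all, beyond the fence. Origin at the centre of its underside.
- brush: Bystander, leave alone: hand brush lying on the table, off to the left.
- oil_can: Bystander, leave alone: round can 60 mm across, 120 mm high, off to the right. Origin at the centre of its underside.

How it is judged:
By the outcome, as a careful person would: the job done as asked, in the order asked, and still so for the second after the job is handed in, with the robot touching nothing.
It also fails if it takes over 61 s, if anything falls off the work surface, if the arm or the gripper's body presses on something with over 40 N, if the wrist force passes 120 N, or if a joint passes its speed limit or range.

## Working session

There is one attempt and no reset: what is moved stays moved. The work goes in short steps, Python scripts to look and compute and a tool call to move; the robot and the scene stay as the last step left them, time stands still between calls to the robot, and variables do not carry over. Pictures are saved under pics/ and viewed, and the job is handed in when it is done.

Besides the shell and the picture viewer there is one more tool, called after "Call:" as name(argument=value, ...), one argument or row to a line, values as JSON. send_rows: Moves the arm, as the interface text tells. Its arguments: {"type":"object","properties":{"motion":{"type":"array"},"force":{"type":"number"}},"required":["motion"]}

```bash
mkdir -p pics; ls; python3 - <<'E'
from plant import get_state, imaging, job
import cv2,pickle
s=get_state();print(s)
for n in("side","top"):
    d=imaging.snapshot(n);pickle.dump(d,open(f"{n}0.pkl","wb"))
    cv2.imwrite(f"pics/{n}0.png",cv2.resize(d["img"][:,:,::-1],(800,600),interpolation=cv2.INTER_CUBIC));print(d["camera_matrix"],d["dist_coeffs"],d["R"],d["t"])
E
```

```text
pics
{'clock': 0.0, 'q': array([ 1.34382754,  0.6899918 , -0.19453016,  1.56632281,  0.15728075,
        0.90250697, -0.21508942]), 'qd': array([-0.00031954,  0.00059442, -0.00070546, -0.00068257,  0.00053071,
       -0.00096523, -0.00070927]), 'joint_torque': array([-1.64585476e-04, -5.27559364e+01, -1.26688186e+00, -1.53427577e+01,
       -5.25835762e-02,  6.54370553e-03,  1.76000049e-04]), 'tool_pos': array([ 0.16095086, -0.60329708,  0.2519112 ]), 'eef_rot': array([-0.09208943,  0.70173868, -0.70046189,  0.09184502]), 'contact_force': array([0.26239063, 0.85254252, 1.37996672]), 'moment': array([ 0.01529177, -0.00348147,  0.01902313]), 'opening': 0.9999300137179105}
[[369.57113055   0.         258.27514027]
 [  0.         369.57113055 192.84467233]
 [  0.           0.           1.        ]] [-0.0623269  0.         0.         0.         0.       ] [[-0.82650976 -0.56286635  0.00794279]
 [-0.27928798  0.39777239 -0.87394242]
 [ 0.48875336 -0.72454026 -0.48596457]] [0.4715242  0.22426963 0.76515089]
[[408.47351071   0.         262.62368706]
 [  0.         408.47351071 182.58005823]
 [  0.           0.           1.        ]] [-0.04049727  0.          0.          0.          0.        ] [[-1.12390371e-03 -9.99997047e-01  2.15469053e-03]
 [-9.81340745e-01  6.88640343e-04 -1.92275498e-01]
 [ 1.92273446e-01 -2.33058476e-03 -9.81338622e-01]] [-0.00372426  0.60400109  1.21938986]
```

View pics/side0.png

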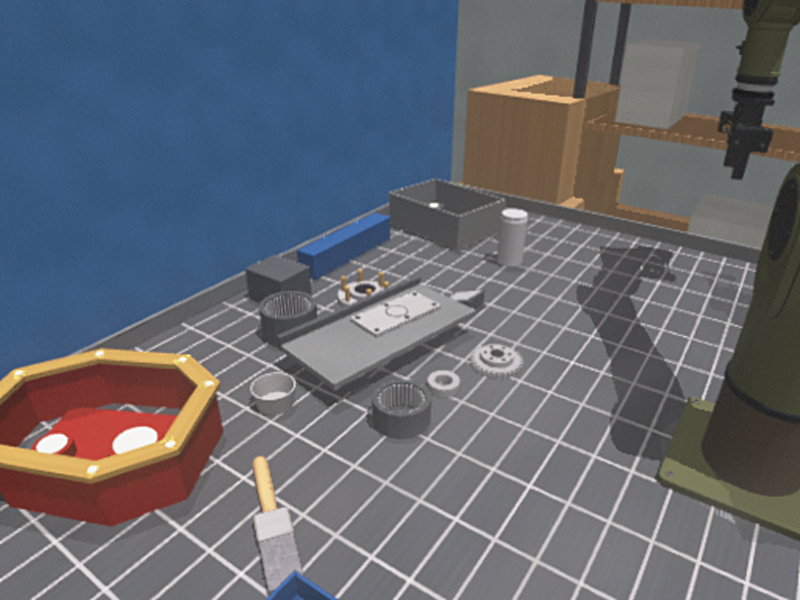

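View pics/top0.png

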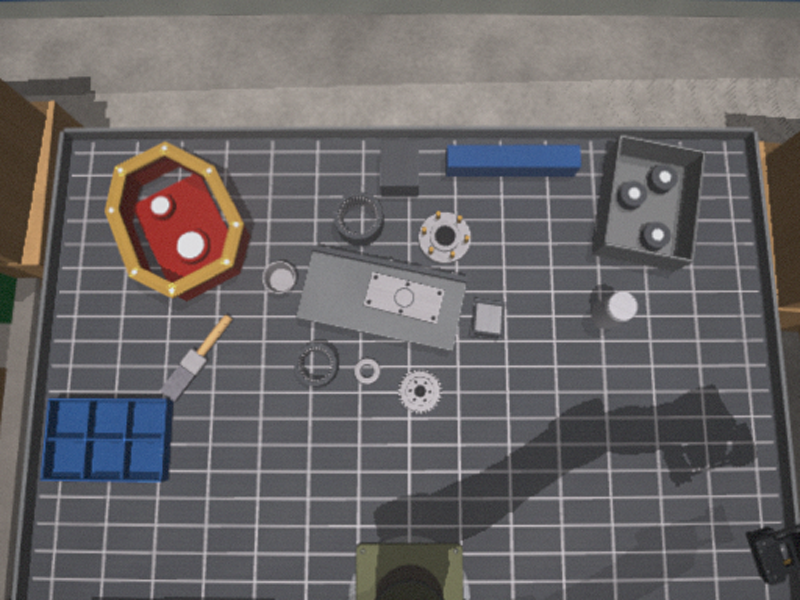

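Top view: the ledge runs from (300,285) to (465,320), the plate is at about (405,297), the mirror on the right at (487,318) and the cup on the left at (281,277). The side view agrees. I'll zoom in for exact corners.

```bash
cat > h.py <<'E'
import numpy as np,cv2,pickle
def ray(d,uv):
    uv=np.array(uv,float).reshape(-1,1,2)
    n=cv2.undistortPoints(uv,d["camera_matrix"],d["dist_coeffs"]).reshape(-1,2)
    R=d["R"];C=-R.T@d["t"];D=np.c_[n,np.ones(len(n))]@R
    return C,D
def onz(d,uv,z):
    C,D=ray(d,uv);return C+D*((z-C[2])/D[:,2])[:,None]
def proj(d,X):
    return cv2.projectPoints(np.array(X,float).reshape(-1,3),cv2.Rodrigues(d["R"])[0],d["t"],d["camera_matrix"],d["dist_coeffs"])[0].reshape(-1,2)
def crop(d,name,x0,y0,w,h,s):
    im=d["img"][y0:y0+h,x0:x0+w,::-1]
    cv2.imwrite(name,cv2.resize(im,None,fx=s,fy=s,interpolation=cv2.INTER_CUBIC))
E
python3 - <<'E'
from h import *
d=pickle.load(open("top0.pkl","rb"));crop(d,"pics/topc.png",165,130,160,110,5)
d=pickle.load(open("side0.pkl","rb"));crop(d,"pics/sidec.png",160,160,160,110,5)
E
```

```text
(no output)
```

View pics/topc.png

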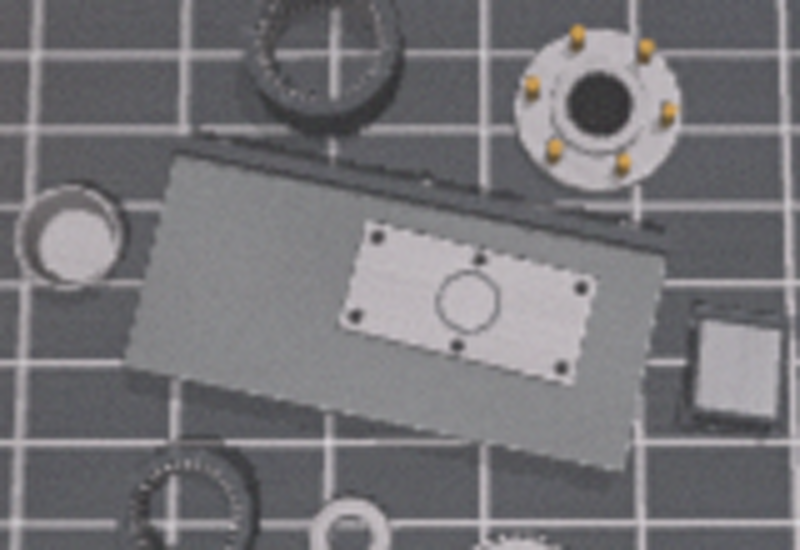

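View pics/sidec.png

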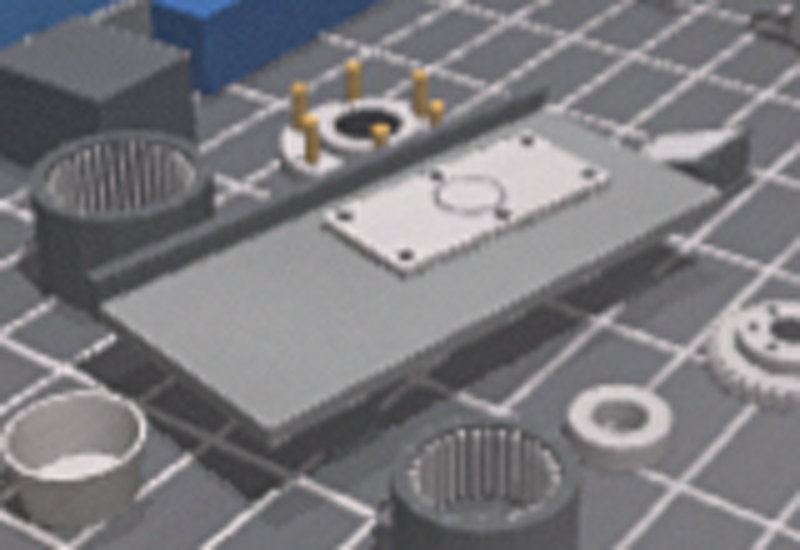

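```bash
cat >> h.py <<'E'
def seg(d):
    im=d["img"].astype(int);v=im.max(2)
    return v
def plate(d,z,roi,th,pr=True):
    x0,y0,w,h=roi
    g=d["img"].mean(2).astype(np.uint8)
    m=np.zeros_like(g);m[y0:y0+h,x0:x0+w]=(g[y0:y0+h,x0:x0+w]>th)*255
    n,l,st,c=cv2.connectedComponentsWithStats(m)
    k=1+np.argmax(st[1:,4]);mm=(l==k).astype(np.uint8)
    cs,_=cv2.findContours(mm,cv2.RETR_EXTERNAL,cv2.CHAIN_APPROX_NONE)
    c=max(cs,key=cv2.contourArea).reshape(-1,2)
    W=onz(d,c,z)[:,:2]
    r=cv2.minAreaRect((W*1000).astype(np.float32))
    return r,st[k,4],W
E
python3 - <<'E'
from h import *
d=pickle.load(open("top0.pkl","rb"))
def f(u,v):return ((u+.5)/5-.5+165,(v+.5)/5-.5+130)
L=onz(d,[f(178,155),f(664,257),f(622,470),f(127,367)],.05);print(L)
P=onz(d,[f(366,221),f(597,278),f(573,383),f(342,327)],.058);print(P)
for a in(L,P):
    print([np.linalg.norm(a[i]-a[(i+1)%4]) for i in range(4)],[np.arctan2(*(a[i]-a[j])[[1,0]])for i,j in((0,1),(3,2),(0,3),(1,2))], a.mean(0))
print(d["img"][150:200:6,200:300:6].mean(2).astype(int))
for z in (.05,.058):
  r,n,W=plate(d,.058,(225,168,62,42),150);print(r,n)
s=pickle.load(open("side0.pkl","rb"))
def g(u,v):return ((u+.5)/5-.5+160,(v+.5)/5-.5+160)
print("side",onz(s,[g(105,308),g(555,110),g(720,190),g(270,432)],.05), onz(s,[g(325,220),g(535,132),g(608,182),g(405,270)],.058))
print("mirror",onz(d,[f(738,370)],.03),"cup",onz(d,[f(70,236)],.035),"ring",onz(d,[f(190,512)],.042),"tall",onz(d,[f(325,55)],.06),"fl",onz(d,[f(600,103)],.02),onz(d,[f(350,530)],.016))
E
```

```text
[[ 0.67718907  0.19451475  0.05      ]
 [ 0.61068753 -0.11399292  0.05      ]
 [ 0.47639883 -0.08569815  0.05      ]
 [ 0.54086614  0.2225627   0.05      ]]
[[ 0.6322994   0.07372686  0.058     ]
 [ 0.59572316 -0.07111416  0.058     ]
 [ 0.52956223 -0.05551668  0.058     ]
 [ 0.56479716  0.08795596  0.058     ]]
[np.float64(0.3155937901123335), np.float64(0.13723720427391303), np.float64(0.3149298145876538), np.float64(0.13917841106516476)] [np.float64(1.3584861324840174), np.float64(1.364635304763373), np.float64(-0.20291476178669518), np.float64(-0.2076635330034772)] [0.57628539 0.05434659 0.05      ]
[np.float64(0.1493878981704264), np.float64(0.06797463018890704), np.float64(0.14773590674155593), np.float64(0.06898564837464388)] [np.float64(1.3234409043807978), np.float64(1.3299759046997053), np.float64(-0.20775299386554383), np.float64(-0.23152327945735215)] [0.58059549 0.00876299 0.058     ]
[[116  93  92  59  92  94  93  61  92  93 101  93 167 104  55  61 184]
 [151 101 134 119  85  62  76 136 137 140 144 143 180 174  69 182 155]
 [124 117  76  97  98  78  92  96  99  92 107  
[... 528 characters left out ...]
66), 75.64907836914062) 965
((580.3740844726562, 8.591583251953125), (150.98155212402344, 68.94266510009766), 75.64907836914062) 965
side [[ 0.67271819  0.1976387   0.05      ]
 [ 0.60432174 -0.11531037  0.05      ]
 [ 0.47587764 -0.08628827  0.05      ]
 [ 0.53856093  0.22814387  0.05      ]] [[ 0.62779533  0.0767517   0.058     ]
 [ 0.59062706 -0.07186708  0.058     ]
 [ 0.52508246 -0.04566419  0.058     ]
 [ 0.56288962  0.09233232  0.058     ]]
mirror [[ 0.54156756 -0.16148721  0.03      ]] cup [[0.62766518 0.26457438 0.035     ]] ring [[0.45125581 0.18194918 0.042     ]] tall [[0.7403146 0.1009585 0.06     ]] fl [[ 0.71965994 -0.07651968  0.02      ]] [[0.4418402  0.08428624 0.016     ]]
```

```bash
cat >> h.py <<'E'
from scipy.spatial.transform import Rotation as Ro
YAW=-0.209
EX=np.array([np.cos(YAW),np.sin(YAW),0]);EY=np.array([-EX[1],EX[0],0]);O=np.array([.5812,.0533,0])
def L2W(x,y,z):return O+x*EX+y*EY+np.array([0,0,z])
def W2L(p):
    p=np.asarray(p)-O;return np.array([p@EX,p@EY,p[2]])
def st(target=None,zdir=None):
    from plant import get_state
    s=get_state();R=Ro.from_quat(s["eef_rot"]).as_matrix()
    print("t",round(float(s["clock"]),2),"L mm",np.round(W2L(s["tool_pos"])*1000,1),"F",np.round(s["contact_force"],1),"open",round(float(s["opening"]),2))
    print("axes xyz yaw of z rel ledge x:",np.round(np.degrees(np.arctan2(R[:,2]@EY,R[:,2]@EX)),2),"tilt",np.round(R[:,1],4))
    if target is not None: print("shift rows(20mm) tool:",np.round(R.T@(L2W(*target)-s["tool_pos"])/.02,3))
    if zdir is not None:
        zw=zdir[0]*EX+zdir[1]*EY; y=np.array([0,0,-1.]);T=np.c_[np.cross(y,zw),y,zw]
        print("turn/.08",np.round(Ro.from_matrix(R.T@T).as_rotvec()/.08,3))
    return s,R
E
python3 - <<'E'
from h import *
s,R=st((-.06,-.044,.2),(0,1));print(R)
st((-.06,-.044,.2),(0,-1))
print(W2L([.4416,-.1,0]),W2L([.451,.182,0]),W2L([.4418,.0843,0]))
d=pickle.load(open("top0.pkl","rb"))
print(W2L(onz(d,[(420*.64,390*.64)],.02)[0]),W2L([.7403,.101,0]))
E
```

```text
t 0.1 L mm [-274.8 -729.6  252. ] F [-0.2  0.4  0.4] open 1.0
axes xyz yaw of z rel ledge x: -63.08 tilt [-6.0e-04  1.5e-03 -1.0e+00]
shift rows(20mm) tool: [-25.098   2.637 -25.697]
turn/.08 [ 9.0000e-03 -3.3397e+01 -2.6000e-02]
[[-9.66172717e-01 -5.68058591e-04  2.57895245e-01]
 [-2.57895823e-01  1.52346442e-03 -9.66171529e-01]
 [ 1.55947807e-04 -9.99998678e-01 -1.61842970e-03]]
t 0.1 L mm [-274.8 -729.6  252. ] F [-0.2  0.4  0.4] open 1.0
axes xyz yaw of z rel ledge x: -63.08 tilt [-6.0e-04  1.5e-03 -1.0e+00]
shift rows(20mm) tool: [-25.098   2.637 -25.697]
turn/.08 [0.019 5.873 0.007]
[-0.10475519 -0.17892848  0.        ] [-0.15406961  0.09888522  0.        ] [-0.14279844  0.00140245  0.        ]
[-0.16336673 -0.11310533  0.02      ] [0.14574093 0.07967234 0.        ]
```

Call:
send_rows(
  motion=[
    [[0, 0, 0, -1, 0, -1, -1], [0, 0, 0, -1, 0, -1, -1], [0, 0, 0, -1, 0, -1, -1], [0, 0, 0, -1, 0, -1, -1], [0, 0, 0, -1, 0, -1, -1]],
  ],
)

```text
clock: 0.52
tool_pos: [0.2323, -0.48, 0.2524]
eef_rot: [-0.092, 0.701, -0.701, 0.092]
contact_force: [1.0, 0.9, 0.1]
opening: 1.0
```

Call:
send_rows(
  motion=[
    [[0, 0, 0, -1, 0, -1, -1], [0, 0, 0, -1, 0, -1, -1], [0, 0, 0, -1, 0, -1, -1], [0, 0, 0, -1, 0, -1, -1], [0, 0, 0, -1, 0, -1, -1]],
  ],
)

```text
clock: 0.93
tool_pos: [0.3031, -0.3577, 0.2525]
eef_rot: [-0.092, 0.701, -0.701, 0.092]
contact_force: [-0.1, 0.5, -0.7]
opening: 1.002
```

Call:
send_rows(
  motion=[
    [[0, 0, 0, -1, 0, -1, -1], [0, 0, 0, -1, 0, -1, -1], [0, 0, 0, -1, 0, -1, -1], [0, 0, 0, -1, 0, -1, -1], [0, 0, 0, -1, 0, -1, -1]],
  ],
)

```text
clock: 1.35
tool_pos: [0.374, -0.2353, 0.2526]
eef_rot: [-0.092, 0.701, -0.701, 0.092]
contact_force: [1.1, -0.1, 0.4]
opening: 0.998
```

Call:
send_rows(
  motion=[
    [[0, 0, 0, -1, 0, -1, -1], [0, 0, 0, -1, 0, -1, -1], [0, 0, 0, -1, 0, -1, -1], [0, 0, 0, -1, 0, -1, -1], [0, 0, 0, -1, 0, -1, -1]],
  ],
)

```text
clock: 1.77
tool_pos: [0.4448, -0.1129, 0.2526]
eef_rot: [-0.092, 0.701, -0.701, 0.092]
contact_force: [-0.2, -0.7, 0.2]
opening: 0.997
```

Call:
send_rows(
  motion=[
    [[0, 1, 0, 0, 0, 0, -1], [0, 1, 0, 0, 0, 0, -1], [0, 1, 0, 0, 0, 0, -1], [0, 1, 0, 0, 0, 0, -1], [0, 1, 0, 0, 0, 0, -1]],
  ],
)

```text
clock: 2.18
tool_pos: [0.4443, -0.1141, 0.2525]
eef_rot: [0.05, 0.705, -0.705, -0.051]
contact_force: [0.3, -0.0, -0.3]
opening: 0.996
```

```bash
python3 -c "
from h import *
s,R=st((-.055,-.044,.12),(0,-1));print(s['q'])"
```

```text
t 2.18 L mm [ -99.2 -192.1  252.5] F [ 0.3 -0.  -0.3] open 1.0
axes xyz yaw of z rel ledge x: -86.21 tilt [-6.e-04  1.e-04 -1.e+00]
shift rows(20mm) tool: [-2.699  6.623 -7.245]
turn/.08 [-0.001  0.827  0.008]
[ 0.16115747  0.47769295 -0.01553737  2.05332931  0.01250803  0.61130475
 -1.57653023]
```

Call:
send_rows(
  motion=[
    [[0, 0.83, 0, 0, 0, 0, -1], [0, 0, 0, -0.5, 0.8, -1, -1], [0, 0, 0, -0.5, 0.8, -1, -1], [0, 0, 0, -0.5, 0.8, -1, -1], [0, 0, 0, -0.5, 0.8, -1, -1]],
  ],
)

```text
clock: 2.6
tool_pos: [0.5004, -0.0433, 0.1879]
eef_rot: [-0.073, -0.703, 0.703, 0.073]
contact_force: [0.0, -0.9, 0.4]
opening: 1.0
```

Call:
send_rows(
  motion=[
    [[0, 0, 0, -0.2, 0.8, -1, -1], [0, 0, 0, 0, 0.8, -1, -1], [0, 0, 0, 0, 0.8, -1, -1], [0, 0, 0, 0, 0.8, -0.4, -1], [0, 0, 0, 0, 0, 0, -1]],
  ],
)

```text
clock: 3.02
tool_pos: [0.5165, 0.0247, 0.122]
eef_rot: [0.069, 0.704, -0.703, -0.073]
contact_force: [0.3, 0.6, 0.7]
opening: 0.998
```

```bash
python3 - <<'E'
from h import *
s,R=st((-.055,-.044,.067),(0,-1))
from plant import imaging
for n,r in(("top",(165,130,160,110)),("side",(160,140,160,120))):
    d=imaging.snapshot(n);crop(d,f"pics/{n}1.png",*r,5)
E
```

```text
t 3.02 L mm [-57.4 -41.4 122. ] F [0.3 0.6 0.7] open 1.0
axes xyz yaw of z rel ledge x: -89.53 tilt [-0.0047  0.0014 -1.    ]
shift rows(20mm) tool: [-0.133  2.752  0.133]
turn/.08 [0.005 0.103 0.061]
```

View pics/side1.png

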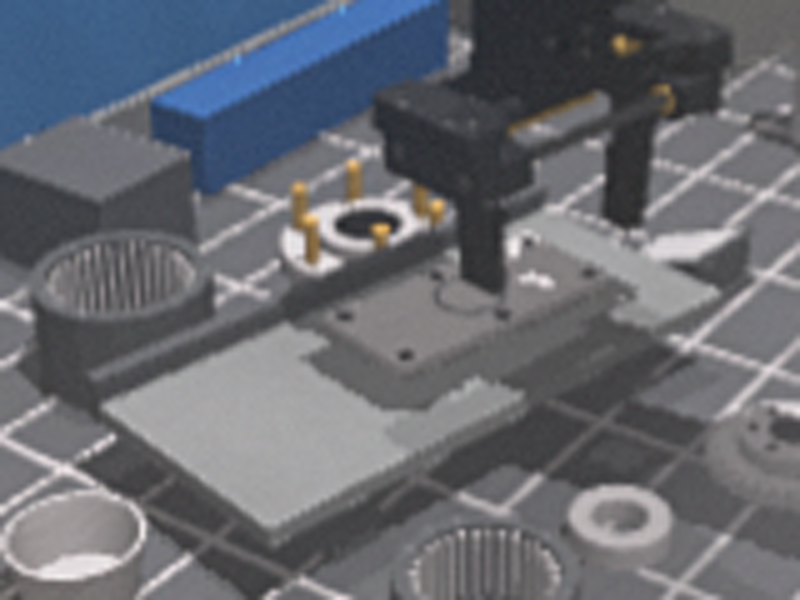

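View pics/top1.png

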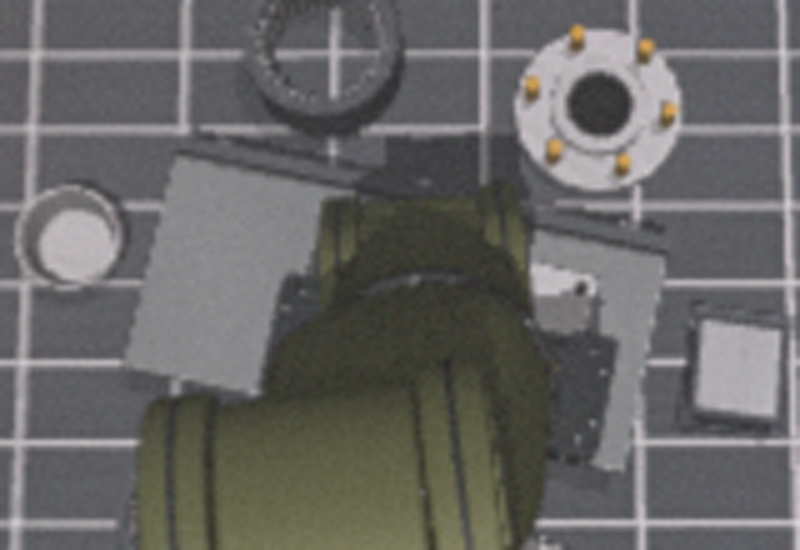

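Top view is blocked by the arm. The side view shows both jaws above the near part of the ledge, left tip at about (482,290) in the crop. I'll descend in front of the near edge.

Call:
send_rows(
  motion=[
    [[0, 0.1, 0.06, -0.1, 0.5, 0.13, -1], [0, 0, 0, 0, 0.7, 0, -1], [0, 0, 0, 0, 0.7, 0, -1], [0, 0, 0, 0, 0.6, 0, -1], [0, 0, 0, 0, 0, 0, -1]],
  ],
)

```text
clock: 3.53
tool_pos: [0.5187, 0.0169, 0.0742]
eef_rot: [-0.077, -0.702, 0.704, 0.075]
contact_force: [0.5, 0.2, 0.5]
opening: 1.001
```

```bash
python3 - <<'E'
from h import *
s,R=st((-.055,-.044,.067),(0,-1))
from plant import imaging
for n,r in(("side",(160,140,160,120)),):
    d=imaging.snapshot(n);crop(d,f"pics/{n}2.png",*r,5)
E
```

```text
t 3.53 L mm [-53.5 -48.6  74.2] F [0.5 0.2 0.5] open 1.0
axes xyz yaw of z rel ledge x: -90.39 tilt [ 0.003  -0.0021 -1.    ]
shift rows(20mm) tool: [ 0.076  0.36  -0.229]
turn/.08 [-0.018 -0.085 -0.043]
```

View pics/side2.png

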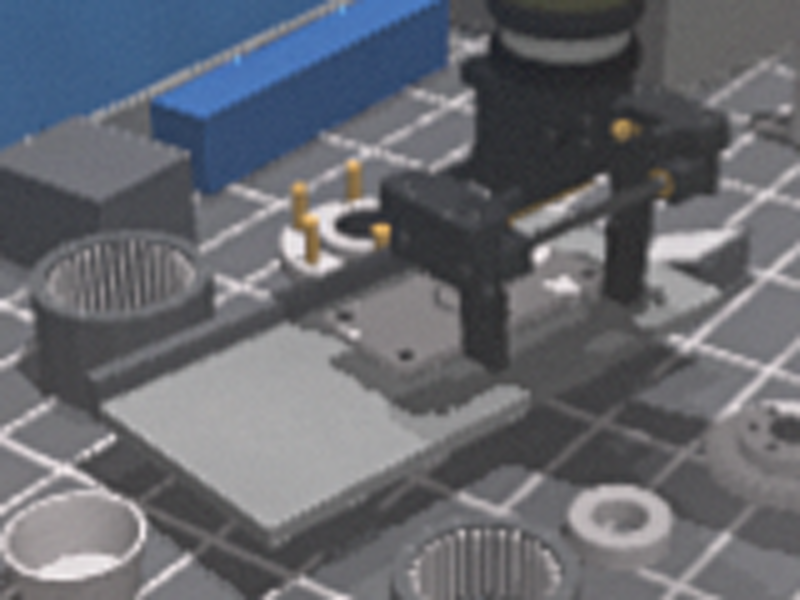

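Call:
send_rows(
  motion=[
    [[0, 0, 0, 0, 0.15, -0.15, -1], [0, 0, 0, 0, 0.15, 0, -1], [0, 0, 0, 0, 0, 0, -1], [0, 0, 0, 0, 0, 0, -1], [0, 0, 0, 0, 0, 0, -1]],
  ],
)

```text
clock: 4.0
tool_pos: [0.5203, 0.0215, 0.0691]
eef_rot: [-0.077, -0.703, 0.703, 0.073]
contact_force: [-0.1, 0.2, 0.6]
opening: 1.001
```

```bash
python3 - <<'E'
from h import *
s,R=st((.0,-.044,.067),(0,-1))
E
```

```text
t 4.0 L mm [-53.  -43.7  69.1] F [-0.1  0.2  0.6] open 1.0
axes xyz yaw of z rel ledge x: -90.26 tilt [ 0.0053 -0.0011 -1.    ]
shift rows(20mm) tool: [-2.651e+00  1.180e-01  2.000e-03]
turn/.08 [ 0.001 -0.057 -0.067]
```

Call:
send_rows(
  motion=[
    [[0, -0.05, -0.06, 0, 0.1, 0, -1], [0, 0, 0, -0.2, 0, 0, -1], [0, 0, 0, -0.2, 0, 0, -1], [0, 0, 0, -0.2, 0, 0, -1], [0, 0, 0, -0.2, 0, 0, -1]],
  ],
)

```text
clock: 4.42
tool_pos: [0.5354, 0.0179, 0.0666]
eef_rot: [-0.074, -0.703, 0.703, 0.075]
contact_force: [-2.5, -1.2, 2.5]
opening: 1.003
```

Call:
send_rows(
  motion=[
    [[0, 0, 0, -0.2, 0, 0, -1], [0, 0, 0, -0.15, 0, 0, -1], [0, 0, 0, -0.15, 0, 0, -1], [0, 0, 0, -0.15, 0, 0, -1], [0, 0, 0, 0, 0, 0, -1]],
  ],
)

```text
clock: 4.83
tool_pos: [0.5495, 0.0154, 0.0666]
eef_rot: [0.074, 0.703, -0.703, -0.073]
contact_force: [-1.6, -0.6, -0.9]
opening: 0.998
```

```bash
python3 - <<'E'
from h import *
s,R=st((-.014,-.044,.067),(0,-1))
E
```

```text
t 4.83 L mm [-23.2 -43.6  66.6] F [-1.6 -0.6 -0.9] open 1.0
axes xyz yaw of z rel ledge x: -90.03 tilt [ 0.0015 -0.     -1.    ]
shift rows(20mm) tool: [-0.459 -0.017  0.019]
turn/.08 [ 0.004 -0.007 -0.018]
```

Call:
send_rows(
  motion=[
    [[0, 0, 0, -0.15, 0, 0, -1], [0, 0, 0, -0.15, 0, 0, -1], [0, 0, 0, -0.1, 0, 0, -1], [0, 0, 0, -0.05, 0, 0, -1], [0, 0, 0, 0, 0, 0, -1]],
  ],
)

```text
clock: 5.25
tool_pos: [0.556, 0.0141, 0.0666]
eef_rot: [0.073, 0.703, -0.703, -0.075]
contact_force: [-4.8, 1.4, 1.7]
opening: 1.002
```

```bash
python3 - <<'E'
from h import *
s,R=st((-.014,-.044,.067),(0,-1))
from plant import imaging
for n,r in(("side",(160,140,160,120)),):
    d=imaging.snapshot(n);crop(d,f"pics/{n}3.png",*r,5)
E
```

```text
t 5.25 L mm [-16.6 -43.6  66.6] F [-4.8  1.4  1.7] open 1.0
axes xyz yaw of z rel ledge x: -90.03 tilt [-3.1e-03  5.0e-04 -1.0e+00]
shift rows(20mm) tool: [-0.128 -0.021  0.02 ]
turn/.08 [-0.002 -0.007  0.039]
```

View pics/side3.png

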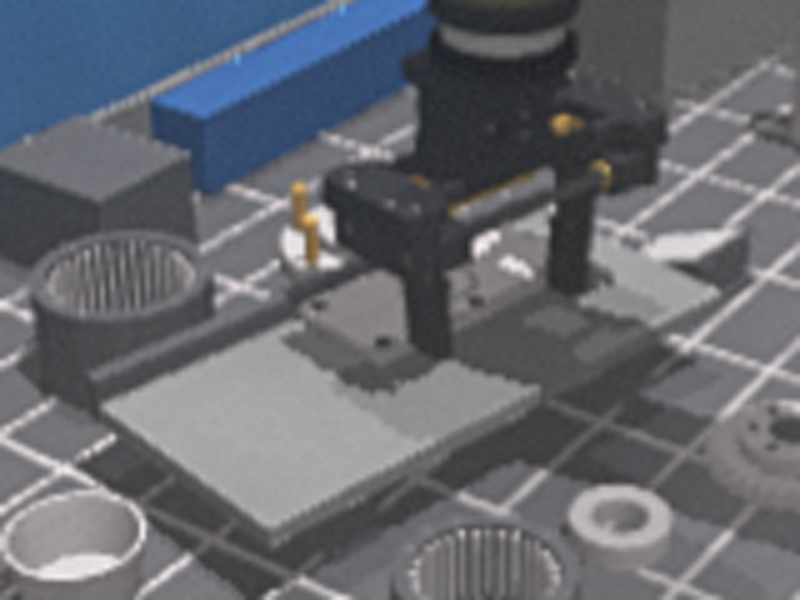

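The plate moves with the jaws and its left-far corner is now close to the fence. I'll carry on gently and watch the force.

Call:
send_rows(
  motion=[
    [[0, 0, 0, -0.05, 0, 0, -1], [0, 0, 0, -0.05, 0, 0, -1], [0, 0, 0, -0.05, 0, 0, -1], [0, 0, 0, 0, 0, 0, -1], [0, 0, 0, 0, 0, 0, -1]],
  ],
)

```text
clock: 5.72
tool_pos: [0.5561, 0.0141, 0.0665]
eef_rot: [0.071, 0.703, -0.703, -0.077]
contact_force: [-9.9, 3.9, 7.0]
opening: 1.001
```

Call:
send_rows(
  motion=[
    [[0, 0, 0, -0.05, 0, 0, -1], [0, 0, 0, -0.05, 0, 0, -1], [0, 0, 0, 0, 0, 0, -1], [0, 0, 0, 0, 0, 0, -1], [0, 0, 0, 0, 0, 0, -1]],
  ],
)

```text
clock: 6.13
tool_pos: [0.5562, 0.014, 0.0664]
eef_rot: [0.069, 0.703, -0.703, -0.078]
contact_force: [-12.7, 3.6, 8.7]
opening: 1.003
```

```bash
python3 - <<'E'
from h import *
s,R=st((-.014,-.044,.067),(0,-1));print(s["moment"])
E
```

```text
t 6.13 L mm [-16.3 -43.6  66.4] F [-12.7   3.6   8.7] open 1.0
axes xyz yaw of z rel ledge x: -90.0 tilt [-0.0122  0.0013 -0.9999]
shift rows(20mm) tool: [-0.112 -0.033  0.019]
turn/.08 [-0.016  0.001  0.153]
[ 0.67381334  2.59608899 -0.16551322]
```

Call:
send_rows(
  motion=[
    [[0, 0, 0, 0.3, 0, 0, -1], [0, 0, 0, 0.5, 0, 0, -1], [0, 0, 0, 0.5, 0, 0, -1], [0, 0, 0, 0, -1, 0, -1], [0, 0, 0, 0, -1, 0, -1]],
  ],
)

```text
clock: 6.55
tool_pos: [0.5371, 0.018, 0.1066]
eef_rot: [-0.074, -0.703, 0.703, 0.074]
contact_force: [1.0, -0.6, 0.3]
opening: 1.0
```

Call:
send_rows(
  motion=[
    [[0, 0, 0, 0, -1, -1, 0.43], [0, 0, 0, 0, -1, -1, 0.43], [0, 0, 0, 0, -1, -1, 0.43], [0, 0, 0, 0, 0, -1, 0.43], [0, 0, 0, 0, 0, -1, 0.43]],
  ],
)

```text
clock: 6.97
tool_pos: [0.5605, 0.117, 0.1688]
eef_rot: [0.077, 0.704, -0.702, -0.072]
contact_force: [1.1, 0.1, -1.3]
opening: 0.646
```

Call:
send_rows(
  motion=[
    [[0, -1, 0, 0, 0, 0, 0.43], [0, -1, 0, 0, 0, 0, 0.43], [0, -1, 0, 0, 0, 0, 0.43], [0, -1, 0, 0, 0, 0, 0.43], [0, -1, 0, 0, 0, 0, 0.43]],
  ],
)

```text
clock: 7.38
tool_pos: [0.5594, 0.116, 0.1672]
eef_rot: [-0.067, 0.704, -0.704, 0.07]
contact_force: [-0.2, 0.0, 0.1]
opening: 0.286
```

Call:
send_rows(
  motion=[
    [[0, -1, 0, 0, 0, 0, 0.43], [0, -1, 0, 0, 0, 0, 0.43], [0, -1, 0, 0, 0, 0, 0.43], [0, -1, 0, 0, 0, 0, 0.43], [0, -1, 0, 0, 0, 0, 0.43]],
  ],
)

```text
clock: 7.8
tool_pos: [0.5594, 0.1159, 0.1672]
eef_rot: [0.205, -0.676, 0.676, -0.208]
contact_force: [-1.1, 0.4, -0.0]
opening: 0.288
```

Call:
send_rows(
  motion=[
    [[0, -1, 0, 0, 0, 0, 0.43], [0, -1, 0, 0, 0, 0, 0.43], [0, -1, 0, 0, 0, 0, 0.43], [0, -1, 0, 0, 0, 0, 0.43], [0, -1, 0, 0, 0, 0, 0.43]],
  ],
)

```text
clock: 8.22
tool_pos: [0.5593, 0.1159, 0.1672]
eef_rot: [0.336, -0.621, 0.622, -0.338]
contact_force: [-0.1, 0.3, -1.1]
opening: 0.283
```

Call:
send_rows(
  motion=[
    [[0, -1, 0, 0, 0, 0, 0.43], [0, -1, 0, 0, 0, 0, 0.43], [0, -1, 0, 0, 0, 0, 0.43], [0, -1, 0, 0, 0, 0, 0.43], [0, -0.6, 0, 0, 0, 0, 0.43]],
  ],
)

```text
clock: 8.63
tool_pos: [0.5593, 0.1158, 0.1671]
eef_rot: [0.444, -0.549, 0.55, -0.446]
contact_force: [-0.5, -0.3, 0.9]
opening: 0.284
```

Call:
send_rows(
  motion=[
    [[0, 0, 0, -0.5, 0, 0, 0.43], [0, 0, 0, -1, 0, 0, 0.43], [0, 0, 0, 0, 0, 0, 0.43], [0, 0, 0, 0, 0, 0, 0.43], [0, 0, 0, 0, 0, 0, 0.43]],
  ],
)

```text
clock: 9.05
tool_pos: [0.5641, 0.1448, 0.1667]
eef_rot: [0.444, -0.55, 0.551, -0.444]
contact_force: [-0.8, -0.3, -0.4]
opening: 0.288
```

```bash
python3 - <<'E'
from h import *
s,R=st((.0277,.058,.10),(1,0));print(s["q"])
from plant import imaging
for n,r in(("side",(160,140,160,120)),("top",(165,130,160,110))):
    d=imaging.snapshot(n);crop(d,f"pics/{n}4.png",*r,5)
    pickle.dump(d,open(f"{n}4.pkl","wb"))
E
```

```text
t 9.05 L mm [-35.7  85.9 166.7] F [-0.8 -0.3 -0.4] open 0.29
axes xyz yaw of z rel ledge x: -0.24 tilt [ 6.e-04 -8.e-04 -1.e+00]
shift rows(20mm) tool: [1.381 3.338 3.172]
turn/.08 [-0.009 -0.052  0.008]
[-0.11517577  0.76562365 -0.37370848  1.77145562  0.41415915  0.68269309
 -0.93247699]
```

View pics/side4.png

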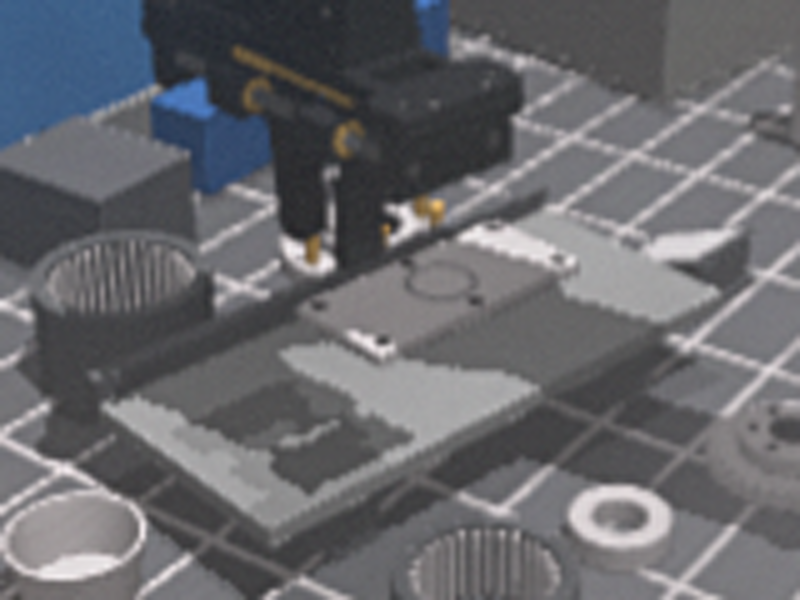

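View pics/top4.png

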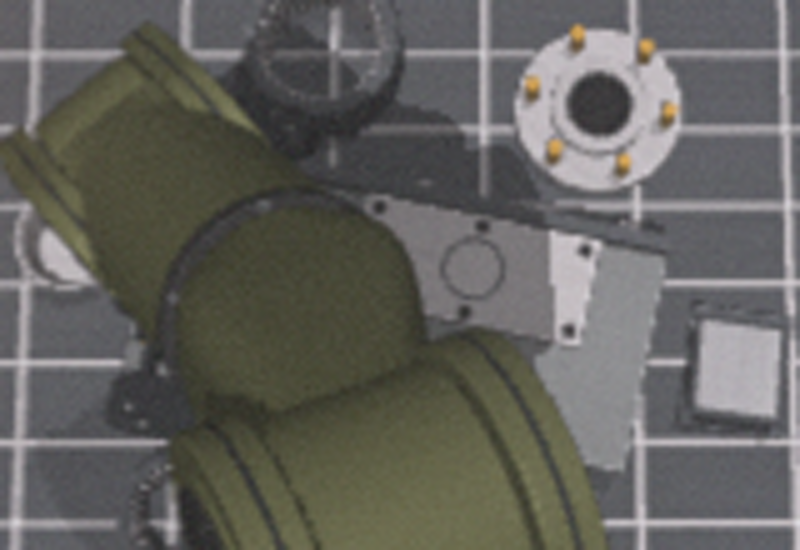

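The plate now lies along the fence: in the side crop its far edge touches the dark fence, and in the top crop its right end runs from (602,240) to (578,345). I'll measure that right end.

```bash
python3 - <<'E'
from h import *
d=pickle.load(open("top4.pkl","rb"))
def f(u,v):return ((u+.5)/5-.5+165,(v+.5)/5-.5+130)
for p in onz(d,[f(602,240),f(578,345),f(424,332)],.058): print(W2L(p)*1000)
for p in onz(d,[f(664,257),f(622,470)],.05): print(W2L(p)*1000)
s=pickle.load(open("side4.pkl","rb"))
def g(u,v):return ((u+.5)/5-.5+160,(v+.5)/5-.5+140)
for p in onz(s,[g(300,303),g(390,357),g(578,262)],.058): print("s",W2L(p)*1000)
for p in onz(s,[g(105,408),g(720,290),g(270,532)],.05): print("s",W2L(p)*1000)
E
```

```text
[  64.47392038 -116.9944737    58.        ]
[  -3.97069346 -115.46983657   58.        ]
[-15.75730936 -20.10752919  58.        ]
[  63.55608182 -157.5343186    50.        ]
[ -73.68099989 -157.71773153   50.        ]
s [64.00341583 31.10061645 58.        ]
s [-11.27534987  31.73981643  58.        ]
s [  -7.0334174  -112.79510479   58.        ]
s [ 59.57900492 160.18608941  50.        ]
s [ -74.06840293 -158.40314564   50.        ]
s [-77.98811541 162.19224018  50.        ]
```

Call:
send_rows(
  motion=[
    [[0, 0, 0, 0.3, 0.6, 0.6, 0.43], [0, 0, 0, 0.3, 0.7, 0.7, 0.43], [0, 0, 0, 0.4, 0.7, 0.7, 0.43], [0, 0, 0, 0.25, 0.7, 0.7, 0.43], [0, 0, 0, 0, 0.6, 0.4, 0.43]],
  ],
)

```text
clock: 9.57
tool_pos: [0.6204, 0.104, 0.0996]
eef_rot: [0.444, -0.55, 0.552, -0.443]
contact_force: [0.1, -0.2, -0.8]
opening: 0.283
```

Call:
send_rows(
  motion=[
    [[0, 0, 0, 0, 0, 0, 0.43], [0, 0, 0, 0, 0, 0, 0.43], [0, 0, 0, 0, 0, 0, 0.43], [0, 0, 0, 0, 0, 0, 0.43], [0, 0, 0, 0, 0, 0, 0.43]],
  ],
)

```text
clock: 9.98
tool_pos: [0.6191, 0.1086, 0.1017]
eef_rot: [0.444, -0.55, 0.55, -0.445]
contact_force: [-0.6, -0.1, 0.0]
opening: 0.286
```

```bash
python3 - <<'E'
from h import *
s,R=st((.027,.060,.067),(1,0))
from plant import imaging
for n,r in(("side",(160,140,160,120)),):
    d=imaging.snapshot(n);crop(d,f"pics/{n}5.png",*r,5)
E
```

```text
t 9.98 L mm [ 25.6  62.  101.7] F [-0.6 -0.1  0. ] open 0.29
axes xyz yaw of z rel ledge x: -0.13 tilt [ 1.e-03  6.e-04 -1.e+00]
shift rows(20mm) tool: [0.1   1.735 0.07 ]
turn/.08 [-0.011 -0.027 -0.01 ]
```

View pics/side5.png

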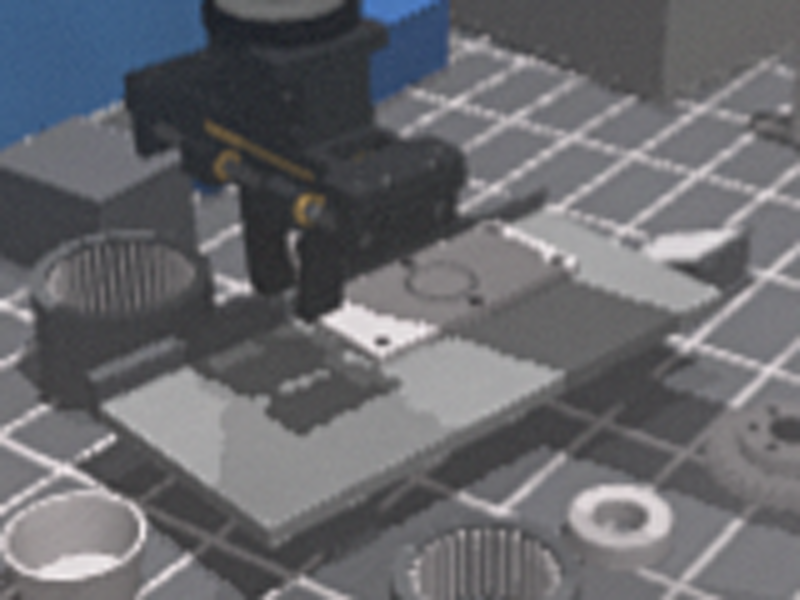

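Call:
send_rows(
  motion=[
    [[0, -0.03, 0, 0, 0.5, 0.05, 0.43], [0, 0, 0, 0, 0.6, 0, 0.43], [0, 0, 0, 0, 0.6, 0, 0.43], [0, 0, 0, 0, 0, 0, 0.43], [0, 0, 0, 0, 0, 0, 0.43]],
  ],
)

```text
clock: 10.45
tool_pos: [0.6195, 0.1073, 0.0652]
eef_rot: [-0.446, 0.55, -0.549, 0.444]
contact_force: [-0.2, -0.6, -0.1]
opening: 0.284
```

```bash
python3 - <<'E'
from h import *
s,R=st((.027,-.035,.067),(1,0))
from plant import imaging
for n,r in(("side",(160,140,160,120)),):
    d=imaging.snapshot(n);crop(d,f"pics/{n}6.png",*r,5)
E
```

```text
t 10.45 L mm [26.2 60.8 65.2] F [-0.2 -0.6 -0.1] open 0.28
axes xyz yaw of z rel ledge x: -0.04 tilt [-1.9e-03 -6.0e-04 -1.0e+00]
shift rows(20mm) tool: [ 4.789 -0.085  0.043]
turn/.08 [ 0.022 -0.01   0.012]
```

View pics/side6.png

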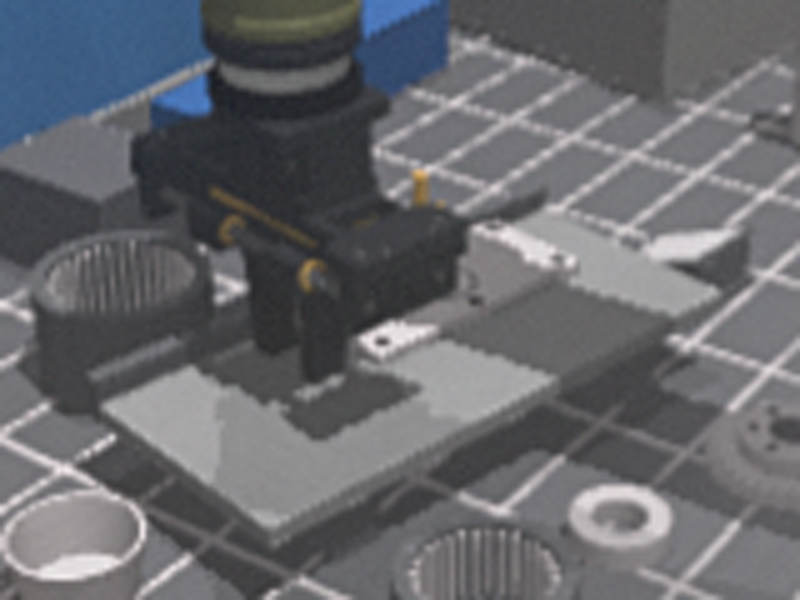

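Both tips sit on the ledge side of the plate's left end, with a small gap. Raising slightly and pushing along the fence.

Call:
send_rows(
  motion=[
    [[0, 0, 0, 0.3, -0.08, 0, 0.43], [0, 0, 0, 0.3, 0, 0, 0.43], [0, 0, 0, 0.2, 0, 0, 0.43], [0, 0, 0, 0.2, 0, 0, 0.43], [0, 0, 0, 0.2, 0, 0, 0.43]],
  ],
)

```text
clock: 10.92
tool_pos: [0.6151, 0.084, 0.0683]
eef_rot: [-0.445, 0.55, -0.549, 0.445]
contact_force: [0.6, 2.8, -1.3]
opening: 0.285
```

Call:
send_rows(
  motion=[
    [[0, 0, 0, 0.2, 0, 0, 0.43], [0, 0, 0, 0.2, 0, 0, 0.43], [0, 0, 0, 0.2, 0, 0, 0.43], [0, 0, 0, 0.2, 0, 0, 0.43], [0, 0, 0, 0.2, 0, 0, 0.43]],
  ],
)

```text
clock: 11.33
tool_pos: [0.6109, 0.0641, 0.0683]
eef_rot: [-0.445, 0.55, -0.55, 0.445]
contact_force: [-0.3, 2.2, -1.2]
opening: 0.29
```

```bash
python3 - <<'E'
from h import *
s,R=st((.027,-.035,.067),(1,0))
E
```

```text
t 11.33 L mm [26.8 16.7 68.3] F [-0.3  2.2 -1.2] open 0.29
axes xyz yaw of z rel ledge x: -0.05 tilt [ 0.  0. -1.]
shift rows(20mm) tool: [2.586 0.066 0.013]
turn/.08 [-0.    -0.012 -0.   ]
```

Call:
send_rows(
  motion=[
    [[0, 0, 0, 0.2, 0.05, 0, 0.43], [0, 0, 0, 0.2, 0, 0, 0.43], [0, 0, 0, 0.2, 0, 0, 0.43], [0, 0, 0, 0.2, 0, 0, 0.43], [0, 0, 0, 0.2, 0, 0, 0.43]],
  ],
)

```text
clock: 11.75
tool_pos: [0.6071, 0.045, 0.0676]
eef_rot: [0.445, -0.55, 0.55, -0.445]
contact_force: [1.1, 3.7, 2.7]
opening: 0.283
```

Call:
send_rows(
  motion=[
    [[0, 0, 0, 0.2, 0, 0, 0.43], [0, 0, 0, 0.2, 0, 0, 0.43], [0, 0, 0, 0.2, 0, 0, 0.43], [0, 0, 0, 0.2, 0, 0, 0.43], [0, 0, 0, 0, 0, 0, 0.43]],
  ],
)

```text
clock: 12.17
tool_pos: [0.6032, 0.0273, 0.0672]
eef_rot: [0.445, -0.55, 0.55, -0.444]
contact_force: [1.0, 1.7, 1.7]
opening: 0.283
```

```bash
python3 - <<'E'
from h import *
s,R=st((.027,-.039,.067),(1,0))
from plant import imaging
for n,r in(("side",(160,140,160,120)),("top",(185,130,160,110))):
    d=imaging.snapshot(n);crop(d,f"pics/{n}7.png",*r,5)
    pickle.dump(d,open(f"{n}7.pkl","wb"))
E
```

```text
t 12.17 L mm [ 26.9 -20.9  67.2] F [1.  1.7 1.7] open 0.28
axes xyz yaw of z rel ledge x: -0.13 tilt [-6.0e-04 -1.8e-03 -1.0e+00]
shift rows(20mm) tool: [0.906 0.011 0.006]
turn/.08 [ 0.002 -0.029  0.023]
```

View pics/side7.png

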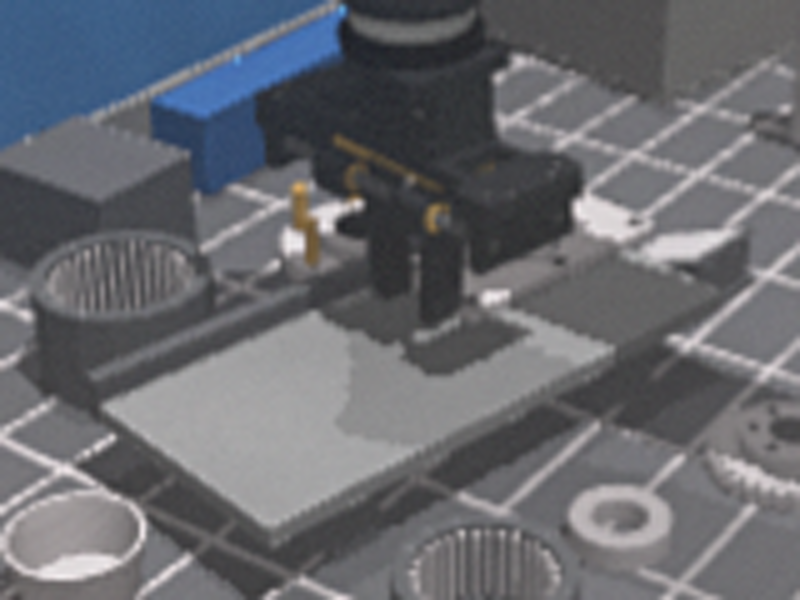

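View pics/top7.png

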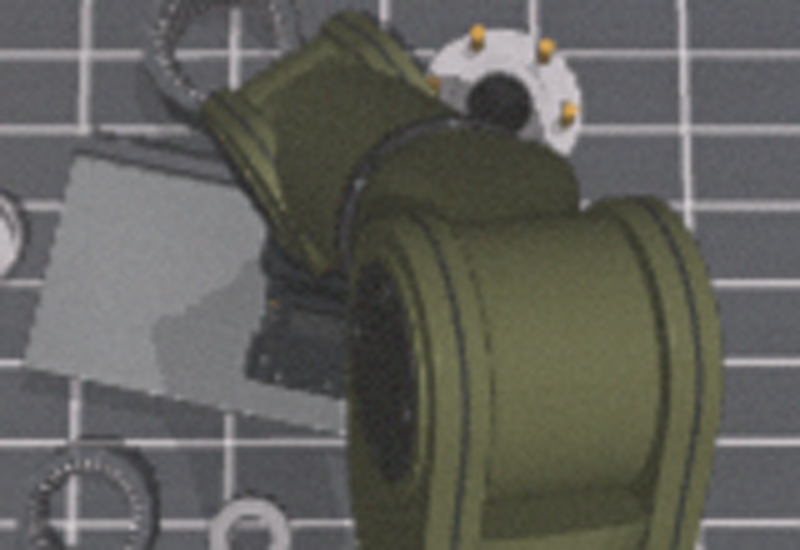

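Call:
send_rows(
  motion=[
    [[0, 0, 0, 0.15, 0, 0, 0.43], [0, 0, 0, 0.2, 0, 0, 0.43], [0, 0, 0, 0.2, 0, 0, 0.43], [0, 0, 0, 0.1, 0, 0, 0.43], [0, 0, 0, 0.05, 0, 0, 0.43]],
  ],
)

```text
clock: 12.68
tool_pos: [0.6001, 0.0144, 0.067]
eef_rot: [0.445, -0.55, 0.55, -0.444]
contact_force: [0.8, 1.5, -1.3]
opening: 0.282
```

Call:
send_rows(
  motion=[
    [[0, 0, 0, 0, 0, 0, 0.43], [0, 0, 0, 0, 0, 0, 0.43], [0, 0, 0, 0, 0, 0, 0.43], [0, 0, 0, 0, 0, 0, 0.43], [0, 0, 0, 0, 0, 0, 0.43]],
  ],
)

```text
clock: 13.1
tool_pos: [0.6006, 0.0153, 0.0674]
eef_rot: [0.445, -0.55, 0.55, -0.445]
contact_force: [-0.3, 0.7, -0.4]
opening: 0.287
```

```bash
python3 - <<'E'
from h import *
s,R=st((.027,-.039,.067),(1,0))
E
```

```text
t 13.1 L mm [ 26.8 -33.1  67.4] F [-0.3  0.7 -0.4] open 0.29
axes xyz yaw of z rel ledge x: -0.05 tilt [-0.e+00 -4.e-04 -1.e+00]
shift rows(20mm) tool: [0.293 0.018 0.009]
turn/.08 [-0.001 -0.012  0.005]
```

Near the goal. Backing off to the left and up, to measure.

Call:
send_rows(
  motion=[
    [[0, 0, 0, -0.5, 0, 0, 0.43], [0, 0, 0, -1, 0, 0, 0.43], [0, 0, 0, -1, -0.5, 0, 0.43], [0, 0, 0, -1, -1, 0, 0.43], [0, 0, 0, -1, -1, 0, 0.43]],
  ],
)

```text
clock: 13.52
tool_pos: [0.6188, 0.1055, 0.1173]
eef_rot: [-0.446, 0.55, -0.549, 0.445]
contact_force: [0.1, 0.1, 0.6]
opening: 0.287
```

Call:
send_rows(
  motion=[
    [[0, 0, 0, -1, -1, 0, 0.43], [0, 0, 0, -1, -1, 0, 0.43], [0, 0, 0, -1, -1, 0, 0.43], [0, 0, 0, -1, 0, 0, 0.43], [0, 0, 0, -1, 0, 0, 0.43]],
  ],
)

```text
clock: 13.93
tool_pos: [0.6409, 0.2039, 0.1793]
eef_rot: [0.444, -0.549, 0.55, -0.446]
contact_force: [0.8, 0.1, 0.3]
opening: 0.287
```

```bash
python3 - <<'E'
from h import *
s,R=st((.027,-.024,.067),(1,0))
from plant import imaging
for n,r in(("side",(160,140,160,120)),("top",(185,130,160,110))):
    d=imaging.snapshot(n);crop(d,f"pics/{n}8.png",*r,5)
    pickle.dump(d,open(f"{n}8.pkl","wb"))
E
```

```text
t 13.93 L mm [ 27.2 159.7 179.3] F [0.8 0.1 0.3] open 0.29
axes xyz yaw of z rel ledge x: -0.02 tilt [ 0.003   0.0018 -1.    ]
shift rows(20mm) tool: [ 9.199  5.591 -0.02 ]
turn/.08 [-0.032 -0.004 -0.03 ]
```

View pics/side8.png

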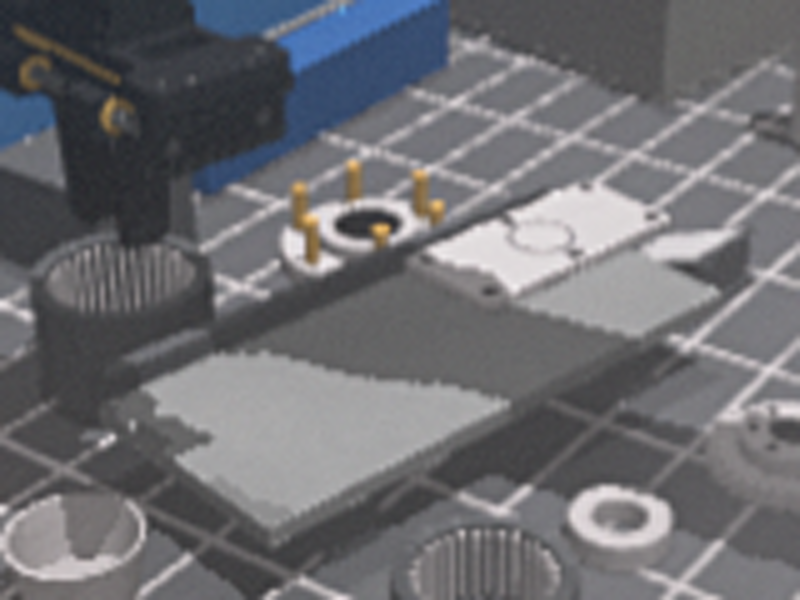

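View pics/top8.png

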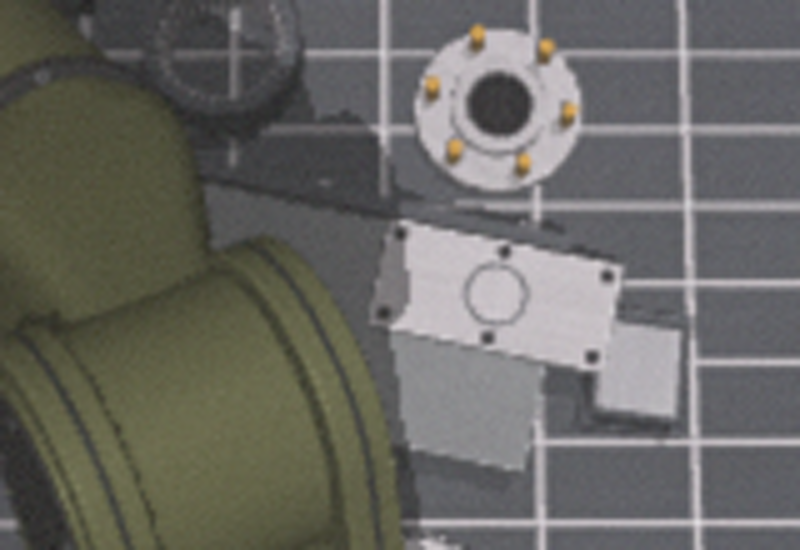

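The plate is straight along the fence and overhangs the right end: top crop corners are (395,219), (622,262), (602,371) and (373,322), with the ledge near-right corner at (522,470).

```bash
python3 - <<'E'
from h import *
d=pickle.load(open("top8.pkl","rb"));d0=pickle.load(open("top0.pkl","rb"))
def f(u,v):return ((u+.5)/5-.5+185,(v+.5)/5-.5+130)
P=onz(d,[f(395,219),f(622,262),f(602,371),f(373,322)],.058)
for p in P: print(np.round(W2L(p)*1000,1))
print("ledge corner",[np.round(W2L(p)*1000,1) for p in onz(d,[f(522,470),f(564,257)],.05)])
# subpixel edges by profile in rectified metric grid (ledge frame)
def prof(img,z,xs,ys,ax):
    X,Y=np.meshgrid(xs,ys,indexing='ij')
    W=O+X[...,None]*EX+Y[...,None]*EY;W[...,2]=z
    uv=proj(d,W).astype(np.float32)
    g=cv2.remap(img.mean(2).astype(np.float32),uv[:,0].reshape(X.shape),uv[:,1].reshape(X.shape),cv2.INTER_LINEAR)
    return g.mean(ax)
def edges(name,img,z,xs,ys,ax):
    p=prof(img,z,xs,ys,ax);c=ys if ax==0 else xs
    g=np.gradient(p);k=np.argmax(abs(g));print(name,round(c[k]*1000,1),round(g[k],1))
r=lambda a,b:np.arange(a,b,.0005)
for a,b in((0,.03),(.03,.055)):edges("plate right end",d["img"],.058,r(a,b),r(-.215,-.18),0)
edges("ledge end",d["img"],.05,r(-.065,-.02),r(-.175,-.145),0)
edges("ledge end0",d0["img"],.05,r(-.065,.0),r(-.175,-.145),0)
edges("ledge end0 far",d0["img"],.05,r(.02,.05),r(-.175,-.145),0)
for a,b in((-.10,-.07),(-.14,-.11),(-.185,-.165)):
    edges("near side",d["img"],.058,r(-.02,.01),r(a,b),1)
    edges("far side",d["img"],.058,r(.05,.075),r(a,b),1)
for a,b in((-.14,-.11),(0,.03),(.1,.15)):
    edges("ledge near0",d0["img"],.05,r(-.09,-.06),r(a,b),1)
    edges("fence0",d0["img"],.05,r(.055,.075),r(a,b),1)
E
```

```text
[ 63.8 -48.5  58. ]
[  66.2 -193.4   58. ]
[  -4.1 -194.    58. ]
[ -3.3 -48.6  58. ]
ledge corner [array([ -73.7, -157.7,   50. ]), array([  63.6, -157.5,   50. ])]
plate right end -190.0 -3.1
plate right end -194.5 10.1
ledge end -168.0 2.9
ledge end0 -168.0 1.9
ledge end0 far -159.0 4.5
near side -4.5 8.9
far side 64.0 -11.7
near side -5.0 7.2
far side 64.5 -11.6
near side -5.0 11.6
far side 64.5 -12.6
ledge near0 -75.0 6.2
fence0 64.0 -5.5
ledge near0 -89.0 -7.3
fence0 64.0 -4.9
ledge near0 -74.0 5.8
fence0 64.5 -5.1
```

The overhang is about 36 mm, and the plate is straight and touching the fence. One more gentle 4 mm push.

Call:
send_rows(
  motion=[
    [[0, 0, 0, 0.8, 0, 0, 0.43], [0, 0, 0, 1, 0.5, 0, 0.43], [0, 0, 0, 1, 1, 0, 0.43], [0, 0, 0, 1, 1, 0, 0.43], [0, 0, 0, 1, 1, 0, 0.43]],
  ],
)

```text
clock: 14.45
tool_pos: [0.6195, 0.1053, 0.1065]
eef_rot: [0.445, -0.55, 0.55, -0.444]
contact_force: [0.1, -0.0, -0.3]
opening: 0.284
```

Call:
send_rows(
  motion=[
    [[0, 0, 0, 1, 0.5, 0, 0.43], [0, 0, 0, 1, 0.5, 0, 0.43], [0, 0, 0, 0.8, 0.5, 0, 0.43], [0, 0, 0, 0, 0.3, 0, 0.43], [0, 0, 0, 0, 0, 0, 0.43]],
  ],
)

```text
clock: 14.87
tool_pos: [0.6073, 0.051, 0.0699]
eef_rot: [-0.445, 0.55, -0.55, 0.443]
contact_force: [-0.1, -0.7, 0.2]
opening: 0.291
```

Call:
send_rows(
  motion=[
    [[0, 0, 0, 0, 0, 0, 0.43], [0, 0, 0, 0, 0, 0, 0.43], [0, 0, 0, 0, 0, 0, 0.43], [0, 0, 0, 0, 0, 0, 0.43], [0, 0, 0, 0, 0, 0, 0.43]],
  ],
)

```text
clock: 15.28
tool_pos: [0.6088, 0.0535, 0.0717]
eef_rot: [0.445, -0.549, 0.55, -0.445]
contact_force: [-0.3, 0.7, -0.1]
opening: 0.285
```

```bash
python3 - <<'E'
from h import *
s,R=st((.027,-.038,.067),(1,0))
E
```

```text
t 15.28 L mm [27.   5.9 71.7] F [-0.3  0.7 -0.1] open 0.29
axes xyz yaw of z rel ledge x: -0.01 tilt [ 9.e-04  4.e-04 -1.e+00]
shift rows(20mm) tool: [2.195e+00 2.360e-01 2.000e-03]
turn/.08 [-0.009 -0.001 -0.007]
```

Call:
send_rows(
  motion=[
    [[0, 0, 0, 0, 0.2, 0, 0.43], [0, 0, 0, 0.5, 0, 0, 0.43], [0, 0, 0, 0.5, 0, 0, 0.43], [0, 0, 0, 0.4, 0, 0, 0.43], [0, 0, 0, 0.2, 0, 0, 0.43]],
  ],
)

```text
clock: 15.7
tool_pos: [0.6012, 0.0182, 0.0671]
eef_rot: [0.445, -0.55, 0.551, -0.443]
contact_force: [-0.4, -0.5, 0.7]
opening: 0.284
```

Call:
send_rows(
  motion=[
    [[0, 0, 0, 0.15, 0, 0, 0.43], [0, 0, 0, 0.1, 0, 0, 0.43], [0, 0, 0, 0.1, 0, 0, 0.43], [0, 0, 0, 0.1, 0, 0, 0.43], [0, 0, 0, 0.1, 0, 0, 0.43]],
  ],
)

```text
clock: 16.12
tool_pos: [0.5998, 0.0121, 0.0674]
eef_rot: [-0.444, 0.55, -0.549, 0.446]
contact_force: [0.5, 1.5, -0.6]
opening: 0.285
```

Call:
send_rows(
  motion=[
    [[0, 0, 0, 0.05, 0, 0, 0.43], [0, 0, 0, 0, 0, 0, 0.43], [0, 0, 0, 0, 0, 0, 0.43], [0, 0, 0, 0, 0, 0, 0.43], [0, 0, 0, 0, 0, 0, 0.43]],
  ],
)

```text
clock: 16.53
tool_pos: [0.5995, 0.0102, 0.0674]
eef_rot: [-0.445, 0.55, -0.549, 0.445]
contact_force: [0.9, 2.0, 0.1]
opening: 0.283
```

```bash
python3 - <<'E'
from h import *
s,R=st((.027,-.038,.067),(1,0))
E
```

```text
t 16.53 L mm [ 26.8 -38.4  67.4] F [0.9 2.  0.1] open 0.28
axes xyz yaw of z rel ledge x: -0.03 tilt [ 4.e-04  6.e-04 -1.e+00]
shift rows(20mm) tool: [-0.018  0.02   0.009]
turn/.08 [-0.004 -0.007 -0.008]
```

Back off and check.

Call:
send_rows(
  motion=[
    [[0, 0, 0, -0.5, 0, 0, 0.43], [0, 0, 0, -1, 0, 0, 0.43], [0, 0, 0, -1, -0.5, 0, 0.43], [0, 0, 0, -1, -1, 0, 0.43], [0, 0, 0, -1, -1, 0, 0.43]],
  ],
)

```text
clock: 16.95
tool_pos: [0.6173, 0.098, 0.1171]
eef_rot: [-0.446, 0.55, -0.55, 0.444]
contact_force: [0.8, -0.6, 0.2]
opening: 0.287
```

Call:
send_rows(
  motion=[
    [[0, 0, 0, -1, -1, 0, 0.43], [0, 0, 0, -1, -1, 0, 0.43], [0, 0, 0, -1, -1, 0, 0.43], [0, 0, 0, -1, -1, 0, 0.43], [0, 0, 0, -1, 0, 0, 0.43]],
  ],
)

```text
clock: 17.37
tool_pos: [0.641, 0.1972, 0.2017]
eef_rot: [0.443, -0.549, 0.551, -0.447]
contact_force: [0.3, 0.5, -0.4]
opening: 0.282
```

Call:
send_rows(
  motion=[
    [[0, 0, 0, -1, 0, 0, 0.43], [0, 0, 0, -1, 0, 0, 0.43], [0, 0, 0, 0, 0, 0, 0.43], [0, 0, 0, 0, 0, 0, 0.43], [0, 0, 0, 0, 0, 0, 0.43]],
  ],
)

```text
clock: 17.78
tool_pos: [0.6471, 0.2327, 0.1968]
eef_rot: [0.445, -0.549, 0.55, -0.444]
contact_force: [-0.1, -0.2, -0.0]
opening: 0.284
```

```bash
python3 - <<'E'
from h import *
s,R=st()
from plant import imaging
for n,r in(("side",(160,140,160,120)),("top",(185,130,160,110))):
    d=imaging.snapshot(n);crop(d,f"pics/{n}9.png",*r,5)
    pickle.dump(d,open(f"{n}9.pkl","wb"))
    if n=="top": cv2.imwrite("pics/topfull9.png",cv2.resize(d["img"][:,:,::-1],(800,600)))
E
```

```text
t 17.78 L mm [ 27.2 189.1 196.8] F [-0.1 -0.2 -0. ] open 0.28
axes xyz yaw of z rel ledge x: -0.11 tilt [-9.0e-04 -2.9e-03 -1.0e+00]
```

View pics/side9.png

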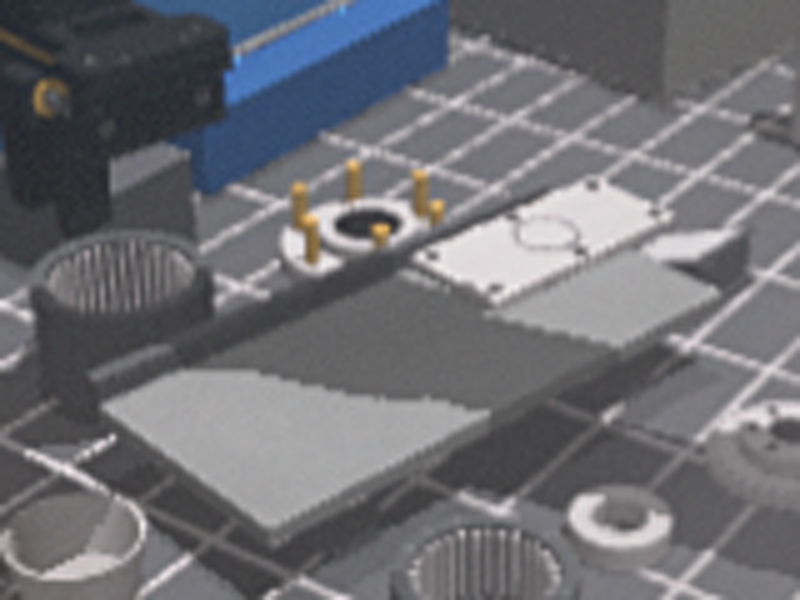

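View pics/top9.png

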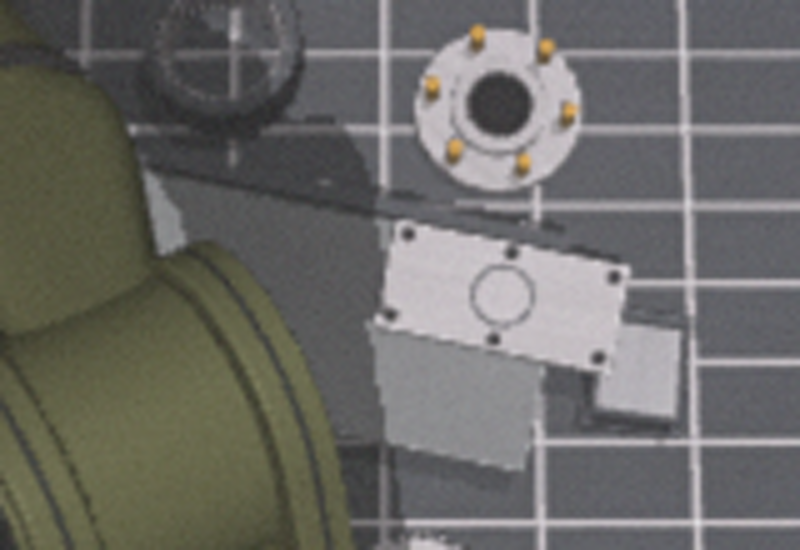

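Plate's corners are now at about (395,219), (629,266), (607,373) and (376,322), and the neighbours look unchanged. I'll measure this with the plate fully lit.

```bash
python3 - <<'E'
from h import *
d=pickle.load(open("top9.pkl","rb"));d0=pickle.load(open("top0.pkl","rb"))
def prof(D,z,xs,ys,ax):
    X,Y=np.meshgrid(xs,ys,indexing='ij')
    W=O+X[...,None]*EX+Y[...,None]*EY;W[...,2]=z
    uv=proj(D,W).astype(np.float32)
    return cv2.remap(D["img"].mean(2).astype(np.float32),uv[:,0].reshape(X.shape),uv[:,1].reshape(X.shape),cv2.INTER_LINEAR).mean(ax)
def e(name,D,z,xs,ys,ax):
    p=cv2.GaussianBlur(prof(D,z,xs,ys,ax).reshape(1,-1),(0,0),2).ravel();c=ys if ax==0 else xs
    g=np.gradient(p);k=np.argmax(abs(g));print(name,round(c[k]*1000,1),round(g[k],1))
r=lambda a,b:np.arange(a,b,.0005)
for a,b in((0.03,.04),(.04,.055)):e("right end",d,.058,r(a,b),r(-.212,-.185),0)
for a,b in((0.0,.02),(.02,.04),(.04,.055)):e("left end",d,.058,r(a,b),r(-.065,-.035),0)
for D in(d0,d):
  for a,b in((-.06,-.04),(-.04,-.02)):e("ledge right",D,.05,r(a,b),r(-.17,-.15),0)
for a,b in((.02,.05),(-.05,-.0)):e("ledge left",d0,.05,r(a,b),r(.15,.17),0)
for a,b in((-.08,-.06),(-.12,-.1),(-.15,-.13),(-.19,-.175)):
    e("near",d,.058,r(-.02,.01),r(a,b),1);e("far",d,.058,r(.055,.075),r(a,b),1)
# holes in both images
for n,D,o,pts in(("t0",d0,165,[(376,237),(581,288),(355,316),(561,368)]),("t9",d,185,[(407,234),(614,277),(390,315),(598,358)])):
    q=onz(D,[((u+.5)/5-.5+o,(v+.5)/5-.5+130)for u,v in pts],.058);L=np.array([W2L(p)*1000 for p in q]);print(n,np.round(L.mean(0),1),np.round(L[:,:2],1).tolist())
s=pickle.load(open("side9.pkl","rb"))
q=onz(s,[((u+.5)/5-.5+160,(v+.5)/5-.5+140)for u,v in[(432,256),(592,185),(497,288),(656,213)]],.058);L=np.array([W2L(p)*1000 for p in q]);print(np.round(L.mean(0),1))
E
```

```text
right end -198.5 8.6
right end -199.0 8.0
left end -50.0 -6.0
left end -49.5 -9.7
left end -50.0 -6.4
ledge right -167.0 4.3
ledge right -163.5 3.9
ledge right -167.0 4.8
ledge right -163.5 4.1
ledge left 160.0 -3.0
ledge left 160.0 -3.1
near -5.0 7.3
far 64.0 -9.4
near -4.5 6.3
far 64.5 -10.0
near -4.5 6.4
far 64.5 -9.9
near -5.5 10.0
far 64.5 -11.5
t0 [  8.4 -43.   58. ] [[37.0, 22.2], [31.7, -110.2], [-14.8, 24.1], [-20.3, -108.0]]
t9 [  29.6 -124.    58. ] [[55.9, -57.9], [55.8, -190.2], [3.2, -58.1], [3.4, -190.0]]
[  28.8 -123.8   58. ]
```

View pics/topfull9.png

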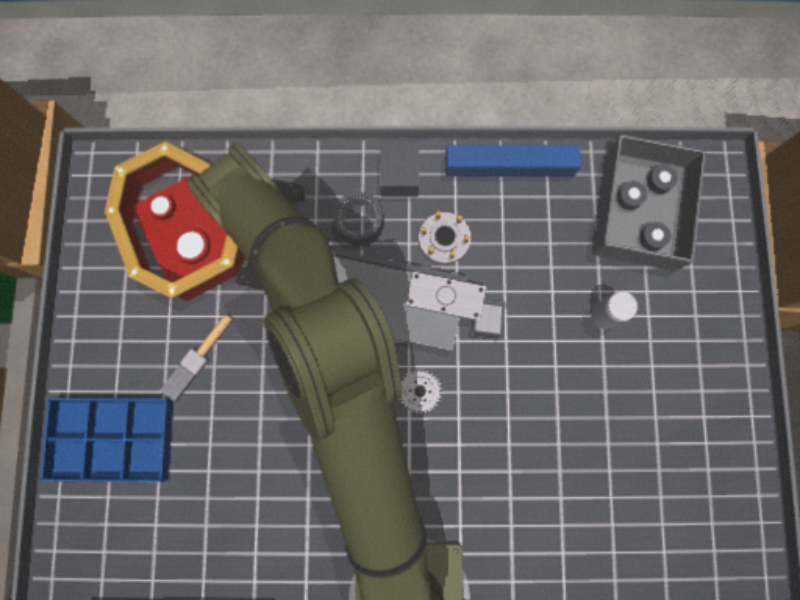

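```bash
python3 -c "
from plant import job
print(job.finish_job())"
```

```text
the job is handed in; nothing more can be done
None
```

The plate now lies flat and straight against the fence, sticking out about 39 to 40 mm past the mirror end of the ledge. I handed the job in at about 18 s of the 61 s allowed. The tool does not report a verdict.

- **Moves:** I pushed the plate square against the fence with the open jaws on its long near side. I then slid it along the fence by its left end with the jaws part-closed. A check after that push showed about 36 mm of overhang, so I gave it one more gentle push of about 4 mm and backed well clear.
- **Last checks:** The plate's centre came out at 124 mm from the ledge's centre towards the mirror in both views. The goal was 125 mm. The four corner holes showed it parallel to the fence, and its far edge agreed with the fence face to within about 0.5 mm.
- **Forces and parts:** The highest force read was about 16 N. The bystanders in view looked unmoved. In the last top picture the arm hid the drip cup, the ring gear and the bearing, but the side view showed all three where they had been.
- **What disagreed:** My automatic reading of the ledge's right end wandered between 159 and 168 mm because of shadow and grid lines. I used corner picks and the ledge's known length instead, so the overhang is good to about 2 mm.

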